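# Tilt the parts pan and scoop out the pipe caps

## Robot

A 6-joint arm with a two-finger parallel gripper is mounted at the origin on the work surface. World frame = base frame: x ahead of the robot, y to its left, z up, the work surface at z = 0. Lengths are in m, angles in rad, forces in N, time in s.
With the tool pointing down it reaches from about 0.225 to 0.875 m from the base axis. Payload 3.4 kg.
Tool frame: the origin (TCP) lies between the finger pads; the fingertips stand 19 mm ahead of it and the grasp point (between the pads) is the TCP; y points along the fingers, x is the direction in which the jaws open and shut, and the axes are right-handed (so a half turn about y gives the same grasp; the last joint's range is limited). The gripper opens to 85 mm and grips with 20 to 120 N. Pads are 22 mm wide; open, the fingers measure 114 mm over their backs; the gripper's body (76 mm by 85 mm) begins 54 mm behind the grasp point. The pads swing forward as they close: fully open they stand 13 mm farther back than shut.
Start: joints at [1.002, 0.276, 1.505, -0, 1.361, -0.121], TCP at [0.249, 0.518, 0.25] pointing down, gripper open.
Joint ranges: [-2.89, 2.89], [-0.75, 2.08], [0.22, 2.7], [-1.18, 4.32], [0.11, 2.71], [-2.7, 2.7]. Speed limits (rad/s): [2.57, 2.57, 3.14, 3.14, 3.14, 3.14].

## Interface

Orientations are given as [roll, pitch, yaw] about the fixed x, y, z axes, in that order (R = Rz(yaw) Ry(pitch) Rx(roll)).
In Python, from cell import bot gives the robot as it stands.
- The arm moves only by the shell command python3 -m inch 'ROWS' [FORCE]. ROWS is JSON, one flat list of numbers, 7 for each row, row after row: the shift along the world's x, y, z in cm, then the turn, a rotation vector about the world's x, y, z in rad, then the finger opening in cm, from 0 to 8.54. A call has 1 to 8 rows; each row is the pose to reach, as a shift and turn from the pose commanded when the call began; what a row does not reach only later rows make up. A row lasts 1/8 s, in which the tool goes at most 62.5 mm and 10.7 degrees, less where a joint would pass 70% of its speed; a pose out of reach is approached as far as the arm can. A call with a gripper value outside its range is refused whole. The fingers move at their own pace and stop on an object; FORCE is the grip in N (left out, the last holds). Time passes only in rows, so rows that repeat a pose let the fingers close. It gives the time, the measured TCP pose, the force and the opening at its end, in the units of the state.
- bot.read_state(): the state, without advancing time (a new reading comes with each control period).
- bot.get_image(name): name is "side" or "top"; returns a dict with "img" (384x512x3 uint8, blue, green, red), "fov_y" (degrees; the focal length in pixels is half the picture's height over the tangent of half this angle, whatever the lens; pixels are square), "cx", "cy" (the principal point, pixels), "T" (4x4, takes a point from camera to world coordinates). Camera axes: x right, y down, z forward; pixel columns grow to the right and rows downward; lengths in m; the calibration is good to about 2 mm. A picture is of the moment at which its call begins. There is no depth.
- bot.sign_off(): hands the job in, once; it reports no verdict.
The state is a dict: "time": time; "joint_pos": joint angles; "dq": joint speeds; "effort": joint torques, N m; "eef_pos": TCP position; "tcp_rot": TCP orientation; "force": force on the tool from outside, world axes, zero at the start; "wrist_torque": the same for the moment, N m; "grip_width": finger opening in m.
Only numpy, scipy, OpenCV 4.12 (cv2) and the standard library are available. Lean on these libraries where they do the work, as an engineer would, in place of code of your own. Each camera call takes 0.05 s, during which the arm holds its last target.

## Task

Raise the steel parts pan by its red grip, until the three white pipe caps have slid down into the blue scoop nested at its low end. Then lift the blue scoop out with all three caps in it and stand it level in the middle of the green mat.

Things in the scene. Friction and masses are not known exactly. Their poses are not given: they have to be found in the camera images.
- pan_grip (a point): Centre of the pan's red grip, a lying cylinder, diameter and length 24 mm; pinch its flat ends. Axes move with the pan: x from hinge to grip, y along grip and hinge, z up when level (start). Hinge line: 264 mm along -x, 35 mm along -z, 20 mm above the counter. Pan 238 x 112 x 36 mm, its wall 34 mm from here. Stop at 0.5 rad; stays where left; about 7 to 10 N lifts it; caps slide well at 0.4 rad.
- scoop: Loose blue scoop, 120 g, 80 (x) x 98 (y) mm, walls 30 mm high, open front. Nests at the pan's hinge end, floor level with the pan's. Origin: centre of underside; x to its mouth (to the red grip while nested), z up. Handle: lying cylinder along y, diameter and length 24 mm, on a 14 mm post at the back; centre at x -34, y 0, z +70 mm; pinch its flat ends. Leans with the raised pan, mouth uphill.
- cap_a: White slick plastic pipe cap, one of three alike, loose on the pan's floor: 32 mm diameter, 15 mm high, 20 g. Origin: centre of its wide underside, z up through its top. Slides once the floor slopes more than about 14 degrees.
- cap_b: White slick plastic pipe cap, one of three alike, loose on the pan's floor: 32 mm diameter, 15 mm high, 20 g. Origin: centre of its wide underside, z up through its top. Slides once the floor slopes more than about 14 degrees.
- cap_c: White slick plastic pipe cap, one of three alike, loose on the pan's floor: 32 mm diameter, 15 mm high, 20 g. Origin: centre of its wide underside, z up through its top. Slides once the floor slopes more than about 14 degrees.
- green_mat: Green mat fixed to the counter, 130 x 130 mm, 4 mm thick; origin: centre of its underside. A grey mat of the same size lies near it and is not wanted; the two may change places.
Mind the look-alikes: they are no part of the job. Of the things that look like the green_mat, the smallest one is meant. What is shaped like the cap_c but orange is not meant.

How it is judged:
On the way:
1. the pan is raised by at least 0.25 rad and all three white caps have slid into the scoop, still nested in the pan (angle between pan_grip's own z axis and vertical above 0.25 rad and distance of scoop from where it was at the start of the episode below 0.05 m and x of cap_a in the frame of scoop between -0.045 and 0.038 m and y of cap_a in the frame of scoop between -0.05 and 0.05 m and z of cap_a in the frame of scoop between -0.004 and 0.045 m and x of cap_b in the frame of scoop between -0.045 and 0.038 m and y of cap_b in the frame of scoop between -0.05 and 0.05 m and z of cap_b in the frame of scoop between -0.004 and 0.045 m and x of cap_c in the frame of scoop between -0.045 and 0.038 m and y of cap_c in the frame of scoop between -0.05 and 0.05 m and z of cap_c in the frame of scoop between -0.004 and 0.045 m), for 0.2 s.
At the end, for the whole second after the job is handed in: The blue scoop stands at rest, level within 10 degrees, on the green mat, its centre within 30 mm of the mat's centre, with all three white caps lying inside it. The pan may stay raised (horizontal distance between scoop and green_mat below 0.03 m and height (world z) of scoop between -0.002 and 0.012 m and angle between scoop's own z axis and vertical below 0.17 rad and linear speed of each of scoop, cap_a, cap_b, cap_c below 0.02 m/s and x of cap_a in the frame of scoop between -0.045 and 0.038 m and y of cap_a in the frame of scoop between -0.05 and 0.05 m and z of cap_a in the frame of scoop between -0.004 and 0.045 m and x of cap_b in the frame of scoop between -0.045 and 0.038 m and y of cap_b in the frame of scoop between -0.05 and 0.05 m and z of cap_b in the frame of scoop between -0.004 and 0.045 m and x of cap_c in the frame of scoop between -0.045 and 0.038 m and y of cap_c in the frame of scoop between -0.05 and 0.05 m and z of cap_c in the frame of scoop between -0.004 and 0.045 m); the robot touches nothing.
It also fails if it takes over 48 s, if anything falls off the work surface, if the arm or the gripper's body presses on something with over 40 N, if the wrist force passes 120 N, or if a joint passes its speed limit or range.

## Working session

There is one attempt and no reset: what is moved stays moved. The work goes in short steps, Python scripts to look and compute and a shell command to move; the robot and the scene stay as the last step left them, time stands still between calls to the robot, and variables do not carry over. Pictures are saved under pics/ and viewed, and the job is handed in when it is done.

```bash
mkdir -p pics; ls
python3 - <<'E'
from cell import bot
import cv2
s=bot.read_state();print(s)
for n in("side","top"):
    d=bot.get_image(n);cv2.imwrite(f"pics/{n}0.png",d["img"]);print(n,d["fov_y"],d["cx"],d["cy"],d["T"])
E
```

```text
pics
{'time': 0.0, 'joint_pos': array([ 1.00201788e+00,  2.76565020e-01,  1.50612752e+00,  2.05210263e-05,
        1.36073192e+00, -1.20983631e-01]), 'dq': array([-0.00011184, -0.00101994,  0.00306846,  0.00153904,  0.0008253 ,
        0.00121721]), 'effort': array([ 9.18053920e-04, -4.16766715e+01, -2.45813477e+01,  1.69749211e-05,
        1.09979571e-02, -1.08776604e-05]), 'eef_pos': array([0.24867901, 0.51788365, 0.24945903]), 'tcp_rot': array([-1.57055533,  0.00181599,  1.12299743]), 'force': array([-0.18930882, -0.65377806,  0.2537958 ]), 'wrist_torque': array([-0.00699424,  0.00145126, -0.04624661]), 'grip_width': 0.08562957696883693}
side 48.64364599001061 253.3054992826208 194.13255798981817 [[ 0.99632856 -0.0595097   0.06154678  0.32955552]
 [-0.08415969 -0.5489546   0.83160447 -1.04692227]
 [-0.01570215 -0.83373104 -0.55194746  0.6683699 ]
 [ 0.          0.          0.          1.        ]]
top 52.49355873653378 253.27140871407155 195.59526373185426 [[ 0.02915946 -0.97962703  0.19869727  0.18704753]
 [-0.99952781 -0.03050317 -0.00370429 -0.15072576]
 [ 0.00968972 -0.19849544 -0.98005391  1.05410012]
 [ 0.          0.          0.          1.        ]]
```

View pics/side0.png

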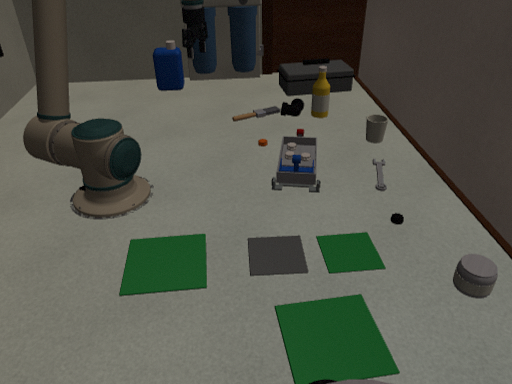

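View pics/top0.png

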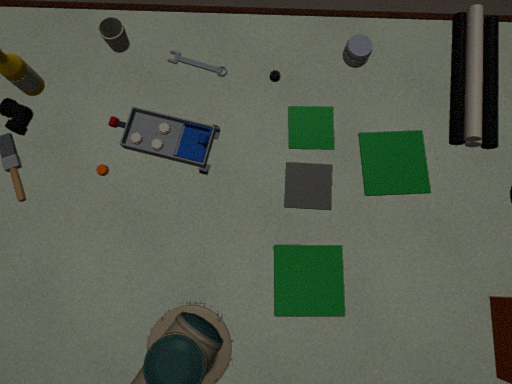

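```bash
cat > h.py <<'E'
import numpy as np,cv2
from cell import bot
def cam(n):
    d=bot.get_image(n);return d
def par(d):
    f=192/np.tan(np.radians(d["fov_y"]/2));return f,d["cx"],d["cy"],np.array(d["T"])
def ray(d,u,v,z):
    f,cx,cy,T=par(d);r=T[:3,:3]@np.array([(u-cx)/f,(v-cy)/f,1]);o=T[:3,3];return o+r*(z-o[2])/r[2]
def proj(d,P):
    f,cx,cy,T=par(d);p=T[:3,:3].T@(np.asarray(P)-T[:3,3]);return f*p[0]/p[2]+cx,f*p[1]/p[2]+cy
def tri(d1,p1,d2,p2):
    A=[];b=[]
    for d,(u,v) in((d1,p1),(d2,p2)):
        f,cx,cy,T=par(d);r=T[:3,:3]@np.array([(u-cx)/f,(v-cy)/f,1]);r/=np.linalg.norm(r);M=np.eye(3)-np.outer(r,r);A.append(M);b.append(M@T[:3,3])
    x=np.linalg.lstsq(np.vstack(A),np.hstack(b),rcond=None)[0];return x
def crop(d,x0,y0,x1,y1,k,name):
    cv2.imwrite("pics/"+name,cv2.resize(d["img"][y0:y1,x0:x1],None,fx=k,fy=k,interpolation=cv2.INTER_CUBIC))
def blob(d,fn,box):
    x0,y0,x1,y1=box;im=d["img"][y0:y1,x0:x1].astype(int);m=fn(im[...,0],im[...,1],im[...,2]).astype(np.uint8)
    n,l,st,c=cv2.connectedComponentsWithStats(m);i=1+np.argmax(st[1:,4]);return c[i]+[x0,y0],st[i]
E
python3 - <<'E'
from h import *
s=cam("side");t=cam("top")
crop(s,260,115,340,200,7,"s1.png");crop(t,95,90,235,185,5,"t1.png")
red=lambda b,g,r:(r>70)&(r>2*g)&(r>2*b)
rs=blob(s,red,(290,120,312,145));rt=blob(t,red,(100,105,130,135));print(rs,rt,tri(s,rs[0],t,rt[0]))
gr=lambda b,g,r:(g>60)&(g>1.8*r)&(g>1.5*b)
gs=blob(s,gr,(310,225,390,275));gt=blob(t,gr,(280,95,340,155));print(gs,gt,ray(s,*gs[0],.004),ray(t,*gt[0],.004))
E
```

```text
(array([300.16666667, 130.11111111]), array([ 7,  9,  7,  4, 18], dtype=int32)) (array([112.33333333, 120.33333333]), array([ 9, 12,  8,  8, 42], dtype=int32)) [0.5834552  0.23070529 0.06382986]
(array([349.34108135, 252.49823143]), array([   7,    8,   68,   40, 1979], dtype=int32)) (array([310.66025641, 127.41880342]), array([   9,   11,   45,   43, 1872], dtype=int32)) [ 0.60580669 -0.31601434  0.004     ] [ 0.60370871 -0.31279512  0.004     ]
```

View pics/s1.png

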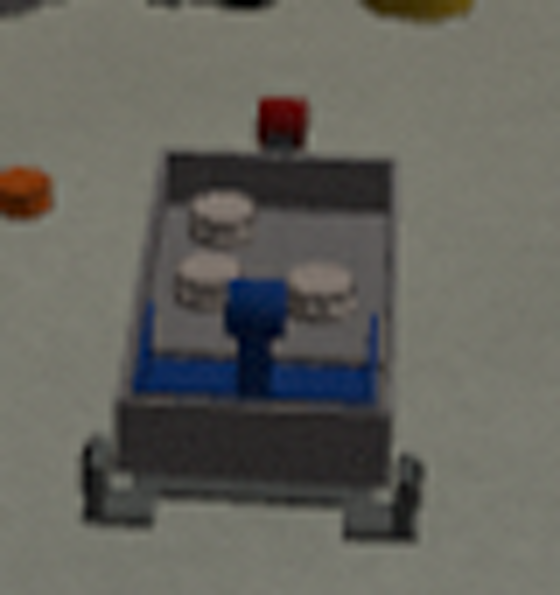

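View pics/t1.png

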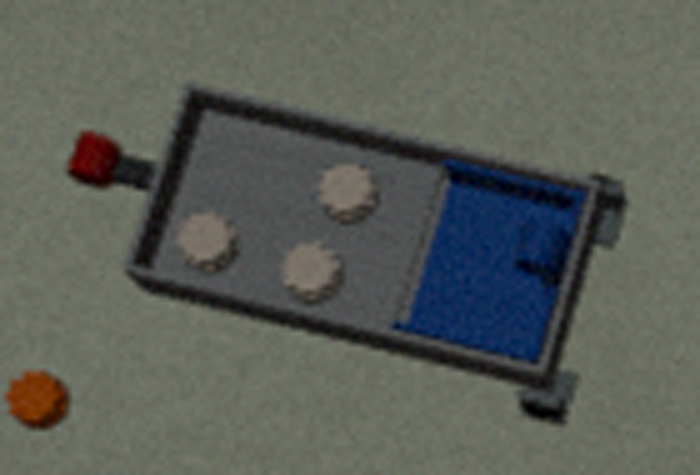

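Run:
```python
from h import *
from scipy.optimize import least_squares
s=cam("side");t=cam("top")
S=lambda x,y:((x+.5)/7-.5+260,(y+.5)/7-.5+115)
Tt=lambda x,y:((x+.5)/5-.5+95,(y+.5)/5-.5+90)
# model pts: order far-left... x toward grip, y
def loc(p,zr):
    L=lambda x,y,z:np.array([p[0]+np.cos(p[2])*x-np.sin(p[2])*y,p[1]+np.sin(p[2])*x+np.cos(p[2])*y,z]);return L
so=[(163,152),(395,158),(392,405),(115,398),(283,124)]
to=[(190,90),(598,183),(548,380),(130,270),(94,159)]
# x points ~ +y world. local y+ = -x world => left in side, bottom in top
def res(p,full=False):
    L=loc(p,p[3]);zr=p[3]
    ms=[L(-.034,.056,zr),L(-.034,-.056,zr),L(-.272,-.056,zr),L(-.272,.056,zr),L(0,0,.055)]
    mt=[ms[1],ms[2],ms[3],ms[0],L(0,0,.057)]
    r=[np.subtract(proj(s,m),S(*o)) for m,o in zip(ms,so)]+[np.subtract(proj(t,m),Tt(*o)) for m,o in zip(mt,to)]
    return np.array(r).ravel()
r=least_squares(res,[.58,.22,1.4,.055]);print(r.x,r.cost);print(r.fun.reshape(-1,2).round(1))
p=r.x
L=loc(p,0)
# scoop handle
hb=tri(s,S(256,305),t,Tt(543,243));print("handle",hb)
c,sn=np.cos(p[2]),np.sin(p[2]);d=hb[:2]-p[:2];print("handle local",c*d[0]+sn*d[1],-sn*d[0]+c*d[1],hb[2])
for x,y in((347,190),(206,237),(310,268)):
    q=ray(t,*Tt(x,y),.045);d=q[:2]-p[:2];print("cap",q,c*d[0]+sn*d[1],-sn*d[0]+c*d[1])
```

```text
[0.58176384 0.23008969 1.35242164 0.05826087] 10.115254074914485
[[-1.1 -0.7]
 [ 0.2 -0.1]
 [-0.3  2.1]
 [-0.8  0.9]
 [-0.7  0.5]
 [-1.  -2. ]
 [ 1.6 -0.1]
 [ 0.4 -0.8]
 [-1.8 -0.1]
 [-0.   0.2]]
handle [ 0.52706339 -0.02099106  0.09883098]
handle local -0.2569682788931695 -0.0009935737140380069 0.09883098286888793
cap [0.57367898 0.09501978 0.045     ] -0.1336136493713498 -0.02136911928088063
cap [0.54417712 0.16946252 0.045     ] -0.06733023618122796 0.023559608823524116
cap [0.52836559 0.11169276 0.045     ] -0.1271534709853974 0.02648019935315061
```

```bash
python3 -m inch '[4.2,-3.6,0,0,0,-0.17,8.5, 8.4,-7.2,0,0,0,-0.34,8.5, 12.6,-10.8,0,0,0,-0.5,8.5, 16.8,-14.4,0,0,0,-0.67,8.5, 21,-18,0,0,0,-0.84,8.5, 25.2,-21.6,-2,0,0,-1,8.5, 29.3,-25.2,-4,0,0,-1.17,8.5, 33.3,-28.8,-7,0,0,-1.341,8.5]' 80
```

```text
time: 1.3
eef_pos: [0.584, 0.2292, 0.1805]
tcp_rot: [-1.569, -0.002, -0.224]
force: [0.3, 0.9, -0.6]
grip_width: 0.0849
```

```bash
python3 -m inch '[0,0,-3,0,0,0,8.5,0,0,-3,0,0,0,8.5,0,0,-3,0,0,0,8.5]'
python3 - <<'E'
from h import *
s=cam("side");t=cam("top");print(bot.read_state()["eef_pos"],bot.read_state()["tcp_rot"])
crop(s,240,60,350,200,4,"s2.png");crop(t,80,60,240,185,5,"t2.png")
E
```

```text
time: 1.68
eef_pos: [0.5823, 0.2309, 0.1513]
tcp_rot: [-1.57, -0.001, -0.217]
force: [-0.6, 0.4, 0.5]
grip_width: 0.0851
[0.58248325 0.23128401 0.15215577] [-1.56928329 -0.00281731 -0.21678131]
```

View pics/s2.png

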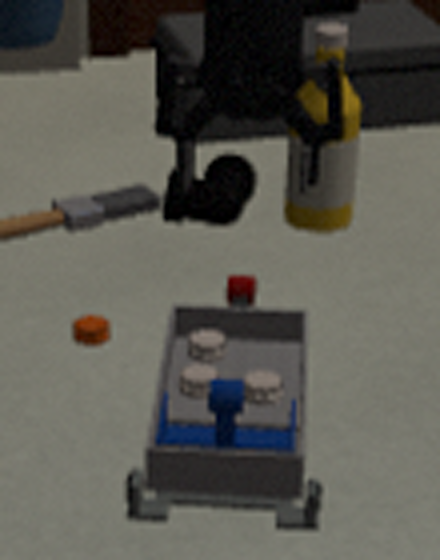

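View pics/t2.png

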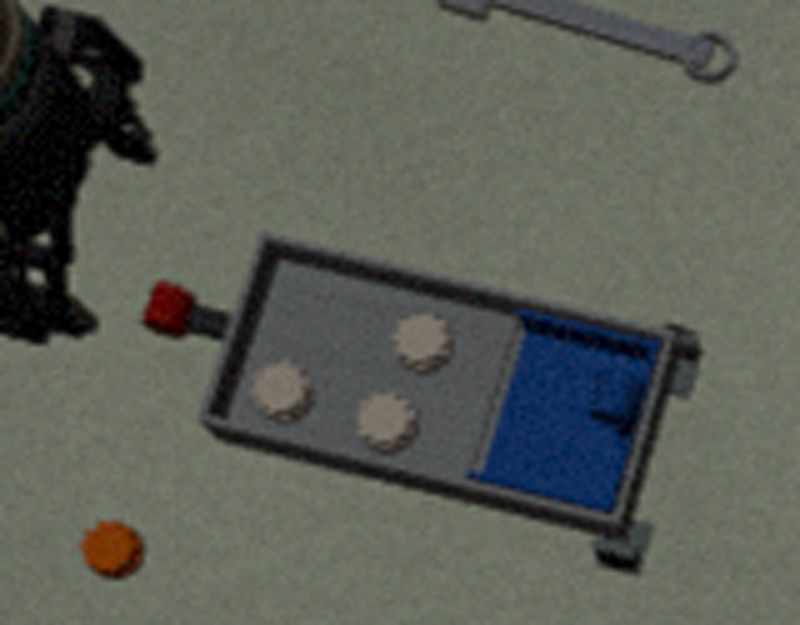

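Open fingers (side crop columns ~183 and ~315) straddle the red grip (242, 290); descending and pinching.

```bash
python3 -m inch '[0,0,-3,0,0,0,8.5,0,0,-6,0,0,0,8.5,0,0,-8,0,0,0,8.5,0,0,-9.4,0,0,0,8.5,0,0,-9.4,0,0,0,8.5]'
```

```text
time: 2.4
eef_pos: [0.5816, 0.2307, 0.0563]
tcp_rot: [-1.571, 0.0, -0.217]
force: [0.0, 0.0, -0.5]
grip_width: 0.085
```

```bash
python3 -m inch '[0,0,0,0,0,0,5,0,0,0,0,0,0,3,0,0,0,0,0,0,2.0,0,0,0,0,0,0,1.5,0,0,0,0,0,0,1.5,0,0,0,0,0,0,1.5]' 80;python3 - <<'E'
from h import *
s=cam("side");t=cam("top")
crop(s,240,60,350,200,4,"s3.png");crop(t,80,60,240,185,5,"t3.png")
E
```

```text
time: 3.15
eef_pos: [0.5822, 0.2304, 0.0571]
tcp_rot: [-1.57, -0.001, -0.218]
force: [-2.2, 0.8, 5.0]
grip_width: 0.0228
```

```bash
python3 -m inch '[-0.05,-0.22,1.3,0.049,-0.011,0,1.5,-0.1,-0.47,2.62,0.098,-0.022,0,1.5,-0.18,-0.81,3.9,0.146,-0.033,0,1.5,-0.26,-1.19,5.17,0.195,-0.043,0,1.5,-0.37,-1.65,6.4,0.244,-0.054,0,1.5,-0.48,-2.16,7.64,0.293,-0.065,0,1.5]'
python3 - <<'E'
from h import *
s=cam("side");t=cam("top")
crop(s,240,60,350,200,4,"s4.png");crop(t,80,60,240,185,5,"t4.png")
E
```

```text
time: 4.0
eef_pos: [0.5773, 0.2088, 0.1318]
tcp_rot: [-1.269, 0.0, -0.218]
force: [1.3, 1.7, -6.8]
grip_width: 0.0224
```

View pics/s4.png

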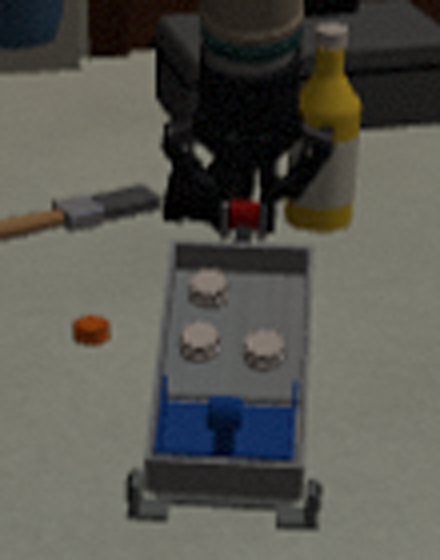

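View pics/t4.png

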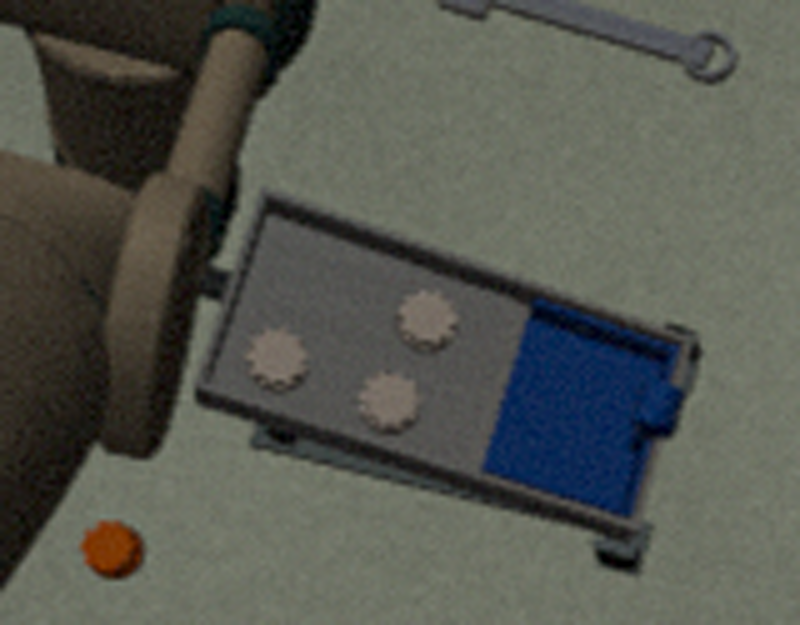

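```bash
python3 -m inch '[-0.13,-0.58,1.2,0.049,-0.011,0,1.5,-0.27,-1.2,2.36,0.098,-0.022,0,1.5,-0.36,-1.61,3.05,0.127,-0.028,0,1.5,-0.36,-1.61,3.05,0.127,-0.028,0,1.5,-0.36,-1.61,3.05,0.127,-0.028,0,1.5,-0.36,-1.61,3.05,0.127,-0.028,0,1.5,-0.36,-1.61,3.05,0.127,-0.028,0,1.5,-0.36,-1.61,3.05,0.127,-0.028,0,1.5]'
python3 - <<'E'
from h import *
s=cam("side");t=cam("top")
crop(s,240,60,350,200,4,"s5.png");crop(t,80,60,240,185,5,"t5.png")
E
```

```text
time: 5.1
eef_pos: [0.5736, 0.1922, 0.1629]
tcp_rot: [-1.142, -0.0, -0.218]
force: [0.2, -5.1, -1.0]
grip_width: 0.0229
```

View pics/s5.png

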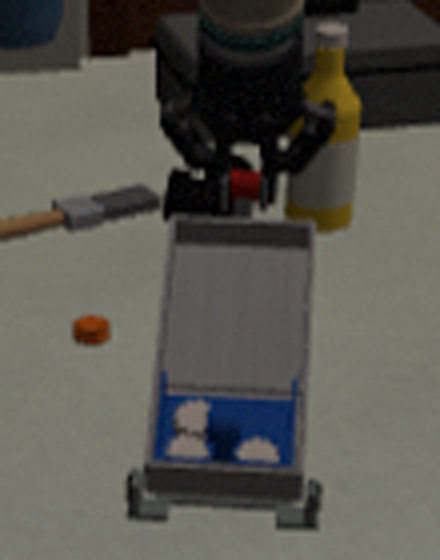

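View pics/t5.png

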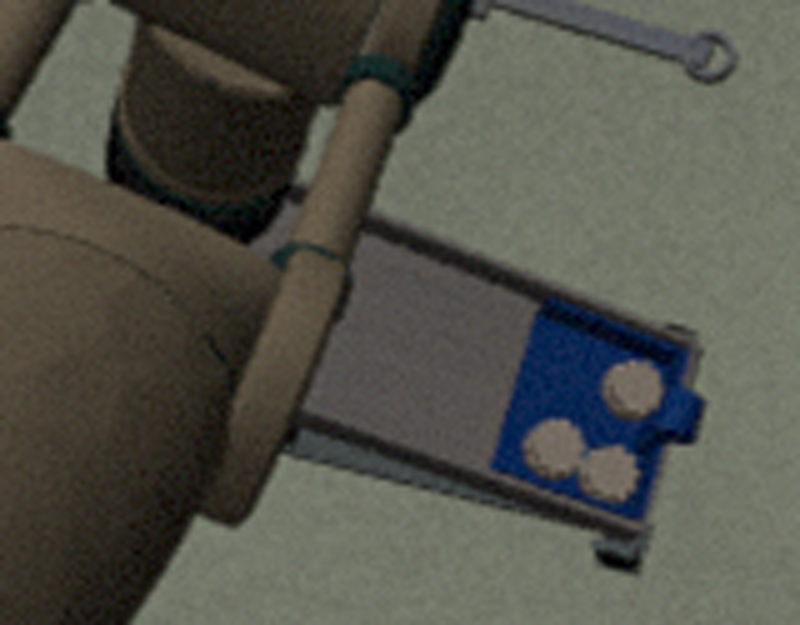

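All three caps are in the scoop, around top crop (633,390), (553,448) and (609,473). I'll hold briefly, then lower the pan gently so the scoop can be lifted straight up and level.

```bash
python3 -m inch '[0,0,0,0,0,0,1.5,0,0,0,0,0,0,1.5,0.23,1.03,-1.85,-0.078,0.017,0,1.5,0.4,1.82,-3.53,-0.146,0.033,0,1.5,0.55,2.49,-5.27,-0.215,0.048,0,1.5,0.67,3.04,-7.04,-0.283,0.063,0,1.5,0.77,3.47,-8.85,-0.351,0.078,0,1.5,0.81,3.66,-9.9,-0.39,0.087,0,1.5]'
python3 -m inch '[0,0,0,0,0,0,1.5,0,0,0,0,0,0,4,0,0,0,0,0,0,8.5,0,0,0,0,0,0,8.5,0,0,0,0,0,0,8.5]'
```

```text
time: 6.2
eef_pos: [0.5819, 0.2294, 0.064]
tcp_rot: [-1.543, 0.0, -0.217]
force: [1.1, -5.1, 1.4]
grip_width: 0.0225
time: 6.82
eef_pos: [0.5816, 0.2294, 0.0646]
tcp_rot: [-1.54, 0.0, -0.218]
force: [-0.6, -1.2, -0.3]
grip_width: 0.0851
```

```bash
python3 -m inch '[0,0,3,0,0,0,8.5,0,0,6,0,0,0,8.5,0,0,9,-0.03,0.007,0,8.5,0,0,12,-0.03,0.007,0,8.5,0,0,14,-0.03,0.007,0,8.5,0,0,14,-0.03,0.007,0,8.5]';python3 - <<'E'
from h import *
s=cam("side");t=cam("top")
crop(s,260,115,340,200,7,"s6.png");crop(t,95,90,235,185,5,"t6.png")
E
```

```text
time: 7.58
eef_pos: [0.5826, 0.2296, 0.2062]
tcp_rot: [-1.569, -0.003, -0.218]
force: [0.0, -0.0, -1.2]
grip_width: 0.0848
```

View pics/s6.png

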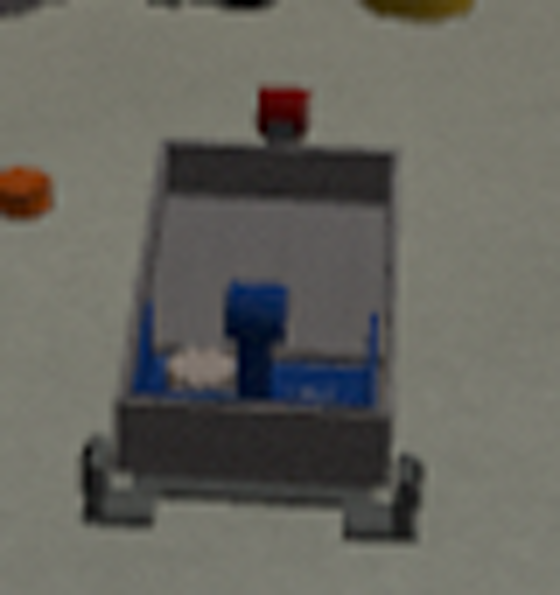

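View pics/t6.png

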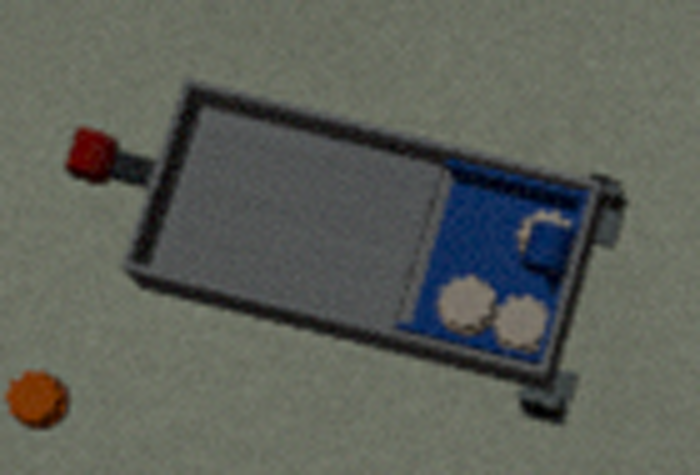

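```bash
python3 -m inch '[-1.1,-5,0,0,0,0,8.5,-2.3,-10,0,0,0,0,8.5,-3.4,-15,0,0,0,0,8.5,-4.5,-20,0,0.03,-0.007,0,8.5,-5.7,-25.2,0,0.03,-0.007,0,8.5,-5.7,-25.2,-2.5,0.03,-0.007,0,8.5,-5.7,-25.2,-4,0.03,-0.007,0,8.5,-5.7,-25.2,-4,0.03,-0.007,0,8.5]';python3 - <<'E'
from h import *
s=cam("side");t=cam("top")
print(bot.read_state()["eef_pos"])
crop(s,240,80,350,200,6,"s7.png");crop(t,95,60,235,185,5,"t7.png")
E
```

```text
time: 8.68
eef_pos: [0.5234, -0.0221, 0.1623]
tcp_rot: [-1.54, 0.005, -0.218]
force: [0.0, -0.2, -0.6]
grip_width: 0.0854
[ 0.52487082 -0.02208547  0.16406208]
```

View pics/s7.png

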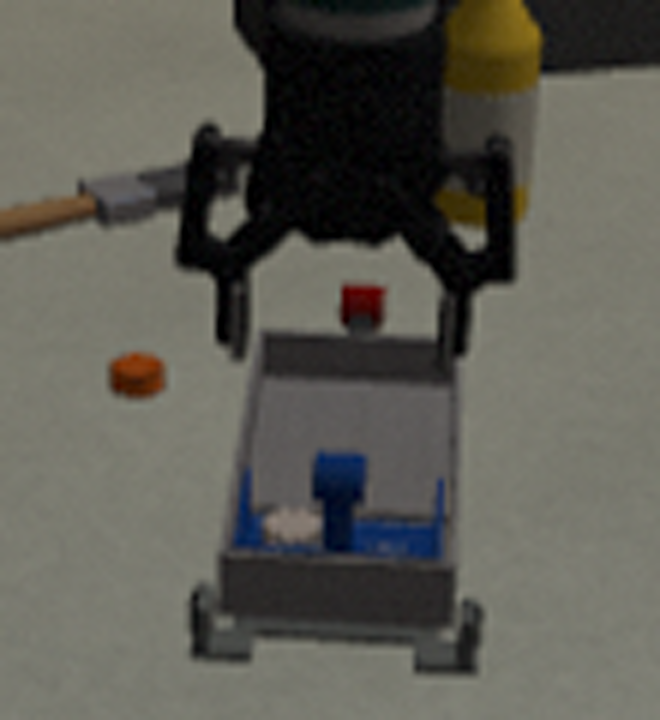

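View pics/t7.png

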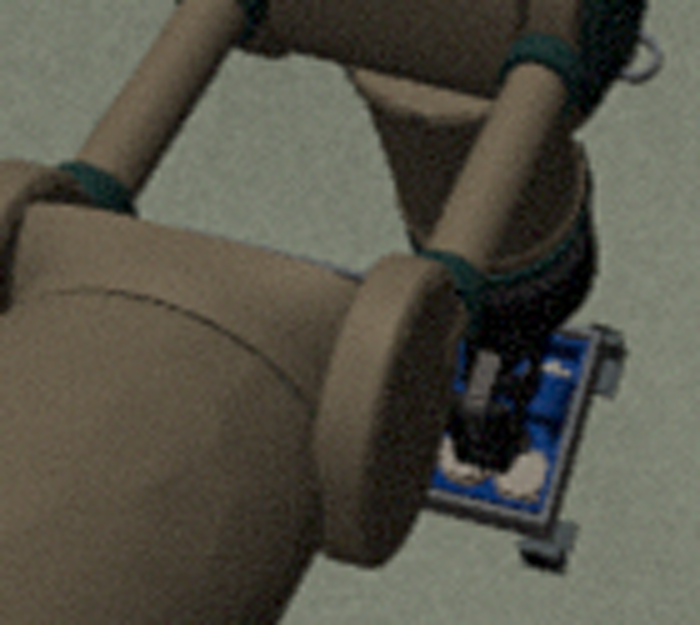

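Fingers (side crop columns 232 and 455) are centred over the handle (339); descending and pinching.

```bash
python3 -m inch '[0,0,-2.5,0,0,0,8.5,0,0,-4.5,0,0,0,8.5,0,0,-6,0,0,0,8.5,0,0,-6.5,0,0,0,8.5,0,0,-6.5,0,0,0,8.5]';python3 - <<'E'
from h import *
s=cam("side")
print(bot.read_state()["eef_pos"],bot.read_state()["force"])
crop(s,240,80,350,200,6,"s8.png")
E
```

```text
time: 9.4
eef_pos: [0.525, -0.0226, 0.0994]
tcp_rot: [-1.54, 0.0, -0.218]
force: [0.5, 0.0, 1.1]
grip_width: 0.0853
[ 0.52522229 -0.02275957  0.09971206] [-0.06362276  0.56910463 -0.38915474]
```

View pics/s8.png

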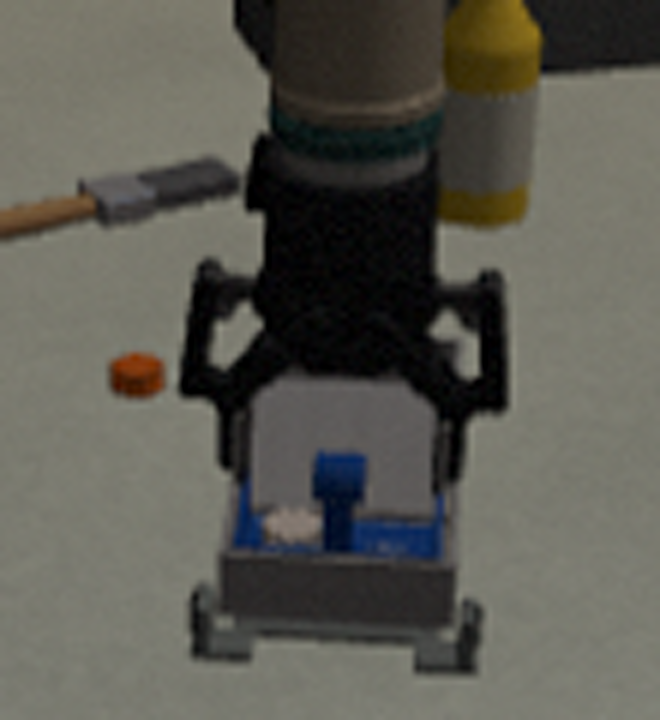

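```bash
python3 -m inch '[0,0,0,0,0,0,5,0,0,0,0,0,0,3.2,0,0,0,0,0,0,2.2,0,0,0,0,0,0,1.5,0,0,0,0,0,0,1.5,0,0,0,0,0,0,1.5]' 80;python3 - <<'E'
from h import *
s=cam("side")
crop(s,240,80,350,200,6,"s9.png")
E
```

```text
time: 10.2
eef_pos: [0.5251, -0.0229, 0.0996]
tcp_rot: [-1.54, -0.0, -0.218]
force: [0.3, -1.0, 4.9]
grip_width: 0.0223
```

View pics/s9.png

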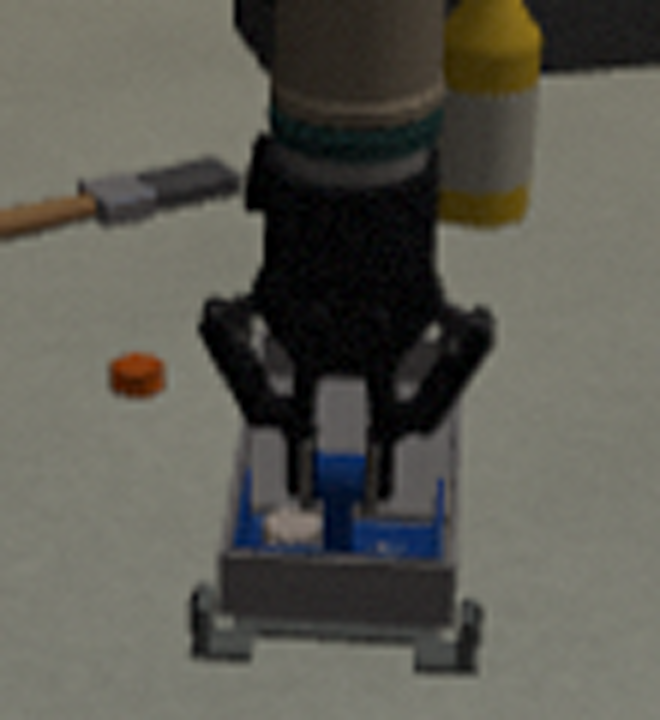

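```bash
python3 -m inch '[0,0,0.5,0,0,0,1.5,0,-0.03,1.3,0,0,0,1.5,0,-0.07,2.3,0,0,0,1.5,0,-0.1,3.5,0.02,-0.004,0,1.5,0,-0.1,5,0.05,-0.011,0,1.5,0,-0.1,6.5,0.08,-0.017,0,1.5,0,-0.1,7.5,0.1,-0.022,0,1.5,0,-0.1,7.5,0.1,-0.022,0,1.5]';python3 - <<'E'
from h import *
s=cam("side");t=cam("top")
crop(s,240,80,350,200,6,"s10.png");crop(t,95,60,235,185,5,"t10.png")
E
```

```text
time: 11.25
eef_pos: [0.5251, -0.0245, 0.1753]
tcp_rot: [-1.438, -0.001, -0.219]
force: [0.6, 0.1, -0.7]
grip_width: 0.0226
```

View pics/s10.png

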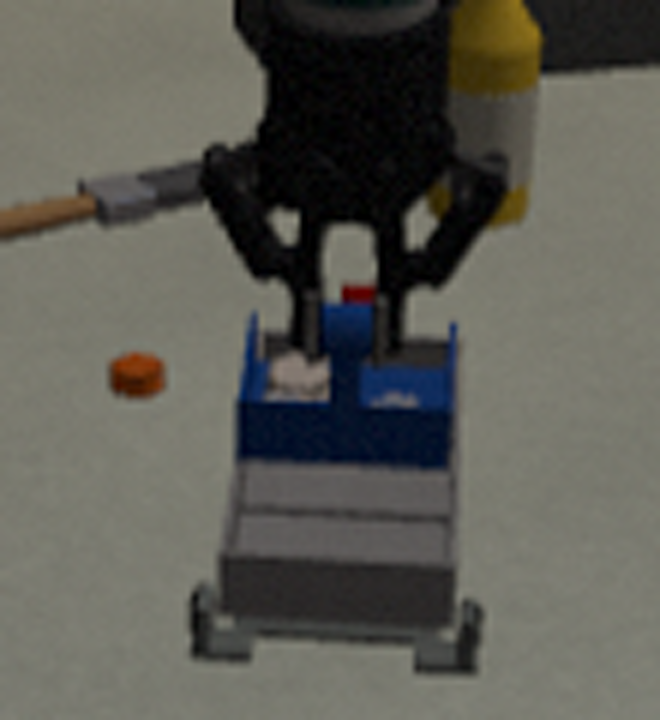

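View pics/t10.png

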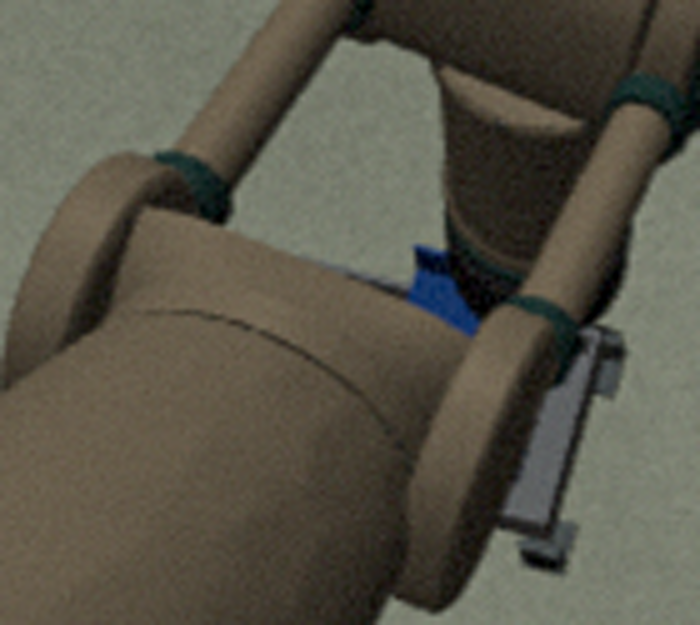

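```bash
python3 -m inch '[0.2,-0.8,0,0,0,0,1.5,0.5,-2.2,0,0,0,0,1.5,0.9,-4.2,0,0,0,0,1.5,1.5,-6.7,0,0,0,0,1.5,2.1,-9.5,0,0,0,0,1.5,2.7,-12.3,0,0,0,0,1.5,3.4,-15.1,0,0,0,0,1.5,4,-17.9,0,0,0,0,1.5]'; python3 -m inch '[0.6,-2.8,0,0,0,0,1.5,1.2,-5.4,0,0,0,0,1.5,1.7,-7.8,0,0,0,0,1.5,2.2,-10,0,0,0,0,1.5,2.6,-11.9,0,0,0,0,1.5,2.9,-13.3,0,0,0,0,1.5,3.2,-14.4,0,0,0,0,1.5,3.2,-14.4,0,0,0,0,1.5]'
python3 - <<'E'
from h import *
s=cam("side");t=cam("top")
print(bot.read_state()["eef_pos"],bot.read_state()["force"])
crop(s,300,140,410,280,4,"s11.png");crop(t,250,60,390,185,5,"t11.png")
E
```

```text
time: 12.35
eef_pos: [0.5651, -0.205, 0.1741]
tcp_rot: [-1.438, 0.001, -0.219]
force: [0.6, 0.5, -1.4]
grip_width: 0.0229
time: 13.35
eef_pos: [0.5968, -0.3474, 0.1741]
tcp_rot: [-1.438, 0.001, -0.219]
force: [-0.8, -0.5, -1.8]
grip_width: 0.0227
[ 0.59656708 -0.34615468  0.1741959 ] [-0.33576605  0.1651137  -2.02892673]
```

View pics/s11.png

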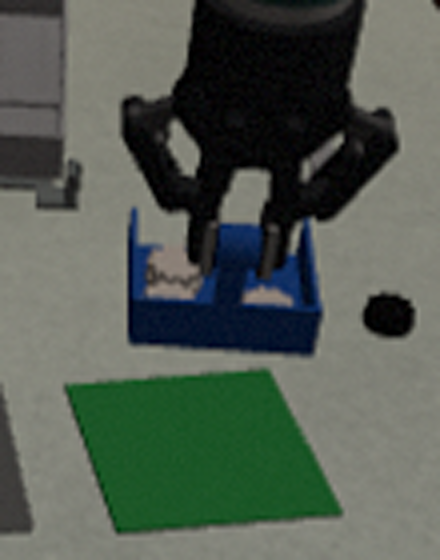

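View pics/t11.png

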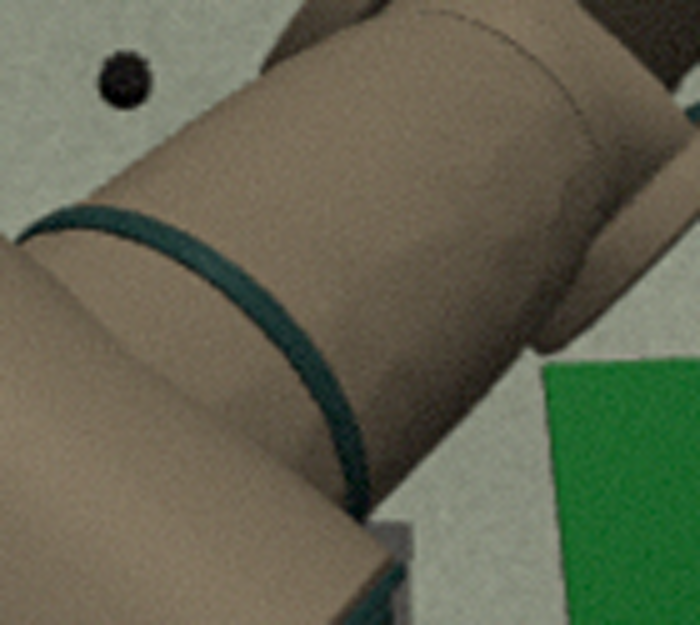

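```bash
python3 -m inch '[0,0,-1,0,0,0,1.5,0,0,-2.7,-0.03,0.007,0,1.5,0,0,-4.5,-0.06,0.013,0,1.5,0,0,-6.2,-0.09,0.02,0,1.5,0,0,-7.8,-0.12,0.026,0,1.5,0,0,-8.8,-0.127,0.028,0,1.5,0,0,-9.2,-0.127,0.028,0,1.5,0,0,-9.2,-0.127,0.028,0,1.5]'
python3 - <<'E'
from h import *
s=cam("side");print(bot.read_state()["eef_pos"],bot.read_state()["force"])
crop(s,300,160,410,280,5,"s12.png")
E
```

```text
time: 14.45
eef_pos: [0.5967, -0.3469, 0.0822]
tcp_rot: [-1.568, 0.0, -0.218]
force: [-0.5, -0.4, -2.7]
grip_width: 0.0226
[ 0.59688776 -0.3471576   0.08259859] [ 0.22025548  0.42981273 -0.74437598]
```

View pics/s12.png

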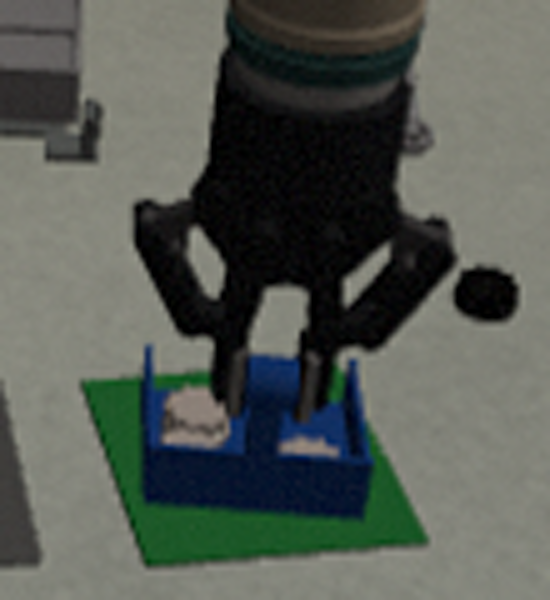

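Level and centred over the green mat; lowering in small steps until contact.

```bash
python3 -m inch '[0,0,-0.3,0,0,0,1.5,0,0,-0.5,0,0,0,1.5,0,0,-0.6,0,0,0,1.5,0,0,-0.6,0,0,0,1.5]';python3 -m inch '[0,0,-0.1,0,0,0,1.5,0,0,-0.1,0,0,0,1.5]'
```

```text
time: 15.0
eef_pos: [0.5973, -0.3477, 0.0796]
tcp_rot: [-1.57, -0.002, -0.218]
force: [-1.7, -0.5, 10.1]
grip_width: 0.0224
time: 15.25
eef_pos: [0.5973, -0.3477, 0.0796]
tcp_rot: [-1.57, -0.003, -0.218]
force: [-3.7, 0.3, 14.7]
grip_width: 0.0223
```

```bash
python3 -m inch '[0,0,0.4,0,0,0,1.5,0,0,0.4,0,0,0,1.5,0,0,0.4,0,0,0,3,0,0,0.4,0,0,0,5,0,0,0.4,0,0,0,8.5,0,0,0.4,0,0,0,8.5,0,0,0.4,0,0,0,8.5,0,0,0.4,0,0,0,8.5]';python3 - <<'E'
from h import *
s=cam("side");crop(s,300,160,410,280,5,"s13.png")
E
```

```text
time: 16.25
eef_pos: [0.5967, -0.3468, 0.0792]
tcp_rot: [-1.568, 0.001, -0.218]
force: [-0.7, -0.1, 0.2]
grip_width: 0.085
```

View pics/s13.png

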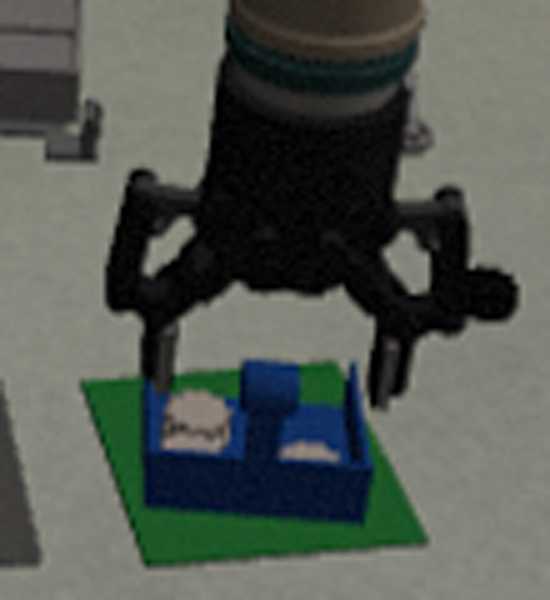

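Released, standing level. Retreat straight up, then away for a check from the top camera.

```bash
python3 -m inch '[0,0,2,0,0,0,8.5,0,0,5,0,0,0,8.5,0,0,9,0,0,0,8.5,0,0,14,0,0,0,8.5,0,4,16,0,0,0,8.5,0,9,16,0,0,0,8.5,0,14,16,0,0,0,8.5,0,19,16,0,0,0,8.5]';python3 -m inch '[0,6,0,0,0,0,8.5,0,12,0,0,0,0,8.5,0,16,0,0,0,0,8.5,0,16,0,0,0,0,8.5,0,16,0,0,0,0,8.5]'
python3 - <<'E'
from h import *
s=cam("side");t=cam("top")
crop(s,300,180,410,280,5,"s14.png");crop(t,250,70,390,185,5,"t14.png")
E
```

```text
time: 17.3
eef_pos: [0.5965, -0.1553, 0.2394]
tcp_rot: [-1.568, -0.0, -0.219]
force: [1.5, -0.7, -0.3]
grip_width: 0.0851
time: 17.92
eef_pos: [0.5967, 0.0029, 0.2393]
tcp_rot: [-1.569, 0.0, -0.218]
force: [0.6, 0.1, 0.9]
grip_width: 0.085
```

View pics/s14.png

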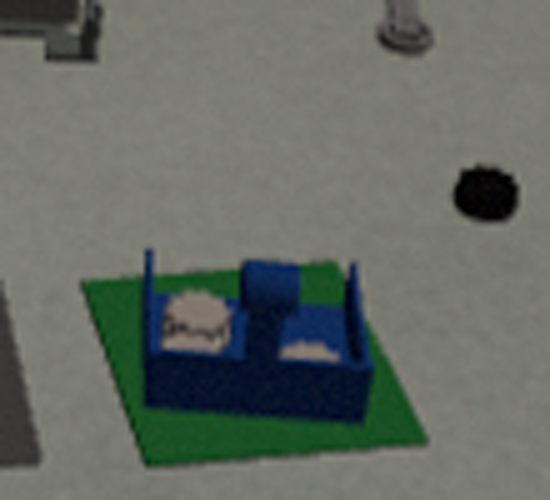

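View pics/t14.png

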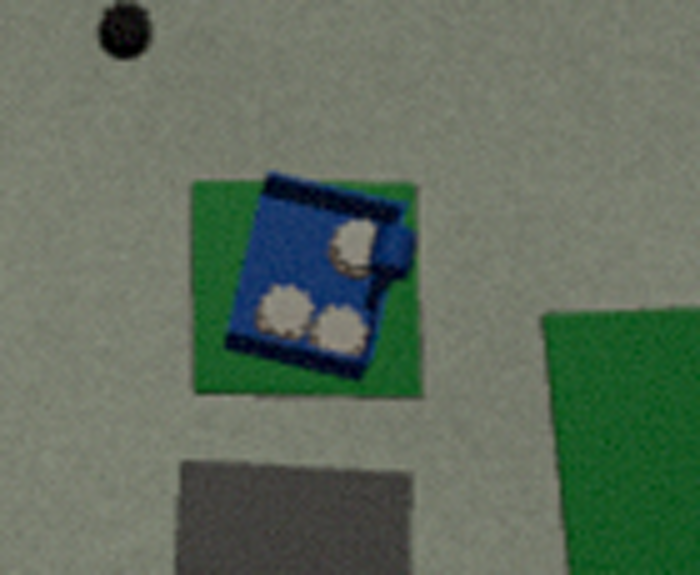

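```bash
python3 -c "
from cell import bot
print(bot.sign_off())"
```

```text
the job is handed in; nothing more can be done
None
```

I raised the pan by its red grip to about 0.43 rad, and all three white caps slid into the nested blue scoop. I then lowered the pan to about 0.03 rad, so it did not stay raised. Next I lifted the scoop out by its handle and set it on the small green mat. I handed the job in at about 18 s of the 48 s allowed.

The last side and top pictures show the scoop standing level on the right mat, with all three caps inside it. Its centre is within about 10 mm of the mat's centre by eye, and nearly on it by the tool position. The gripper is open and well clear.

One reading disagreed: contact on the mat came about 5 mm higher than my model predicted (0.080 m against 0.075 m). After release the pictures still show the scoop standing level. No check failed.

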